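# Set the screw stage to its mark with the backlash taken up

## Robot

A 6-joint arm with a two-finger parallel gripper is mounted at the origin on the work surface. World frame = base frame: x ahead of the robot, y to its left, z up, the work surface at z = 0. Lengths are in m, angles in degrees, forces in N, time in s.
With the tool pointing down it reaches from about 0.3 to 0.75 m from the base axis. Payload 8.5 kg.
Tool frame: the origin (TCP) lies on the centre line of the jaws, within the pads' length; the fingertips stand 14 mm ahead of it and the grasp point (between the pads) lies 5 mm behind it; z points along the fingers, x is the direction in which the jaws open and shut, and the axes are right-handed (so a half turn about z gives the same grasp; the last joint's range is limited). The gripper opens to 85 mm and grips with 20 to 120 N. Pads are 22 mm wide; open, the fingers measure 114 mm over their backs; the gripper's body (76 mm by 85 mm) begins 54 mm behind the grasp point. The pads swing forward as they close: fully open they stand 13 mm farther back than shut.
Start: joints at [56.878, 21.807, 74.336, -0, 83.858, -12.336], TCP at [0.195, 0.514, 0.245] pointing down, gripper open.
Joint ranges: [-178.18, 178.18], [-50.72, 133.34], [12.68, 142.11], [-81.47, 261.47], [9.98, 163.14], [-165.26, 165.26]. Speed limits (degrees/s): [136.94, 136.94, 180, 180, 180, 180].

## Interface

Orientations are given as a 3x3 rotation matrix whose columns are the frame's x, y, z axes.
In Python, from rig import * gives the robot as it stands.
- The arm moves only by the shell command python3 -m crank 'ROWS' [FORCE]. ROWS is JSON, one flat list of numbers, 7 for each row, row after row: the turn, a rotation vector about the world's x, y, z in rad, then the shift along the world's x, y, z in m, then the opening in per cent of the stroke, from 0 (shut) to 100 (fully open). A call has 1 to 20 rows; each row shifts and turns the commanded pose from where the row before left it; what a row does not reach is not made up. A row lasts 1/10 s, in which the tool goes at most 50 mm and 8.59 degrees, less where a joint would pass 70% of its speed; a pose out of reach is approached as far as the arm can. A call is refused whole if a number of a shift passes 0.05 or a number of a turn 0.15, either way. A call with a gripper value outside its range is refused whole. The fingers move at their own pace and stop on an object; FORCE is the grip in N (left out, the last holds). Time passes only in rows, so rows that do not move let the fingers close. It gives the time, the measured TCP pose, the force and the opening at its end, in the units of the state.
- observe(): the state, without advancing time (a new reading comes with each control period).
- get_image(name): name is "side" or "top"; returns a dict with "frame" (384x512x3 uint8, red, green, blue), "fov_y" (degrees; the focal length in pixels is half the picture's height over the tangent of half this angle, whatever the lens; pixels are square), "cx", "cy" (the principal point, pixels), "world_to_cam" (4x4, takes a point from world to camera coordinates). Camera axes: x right, y up, looking along -z (the intrinsics and any distortion apply to the point x, -y, -z); pixel columns grow to the right and rows downward; lengths in m; the calibration is good to about 2 mm. A picture is of the moment at which its call begins. There is no depth.
- close_job(): hands the job in, once; it reports no verdict.
The state is a dict: "time_s": time; "q": joint angles; "qvel": joint speeds; "joint_efforts": joint torques, N m; "position": TCP position; "tool_rot": TCP orientation; "ft_force": force on the tool from outside, world axes, zero at the start; "wrist_torque": the same for the moment, N m; "grip_width": finger opening in m.
Only numpy, scipy, OpenCV 4.12 (cv2) and the standard library are available. Lean on these libraries where they do the work, as an engineer would, in place of code of your own. Each camera call takes 0.05 s, during which the arm holds its last target. There are 200 camera calls.

## Task

On the screw stage with the red knob, turn the knob anticlockwise (seen from above) until its red pointer has gone past the green mark and lies in the yellow band, then turn it clockwise until the pointer is back on the green mark, so that the last movement was clockwise and the backlash is taken up. Let go of the knob there, and leave the stage with the blue knob as it is.

Things in the scene. Friction and masses are not known exactly. Their poses are not given: they have to be found in the camera images.
- red_grip (a point): Red knob: bar 48 long, 16 wide, 40 mm tall on a 50 mm disc, upright axis; 54 mm square grey tower below. Point: on the axis, 16 mm under the bar's top, 23 mm over the disc, 98 over the table. x: along the bar to its white line; z up. Clockwise it drives the pointer 1:1 with bar parallel to pointer; anticlockwise 1:1 with bar 0.22 rad anticlockwise of it; between: play (start). About 0.1 N m.
- red_tip (a point): Tip of the red pointer on the dial of the red-knob stage, 50 mm from the dial's centre, 42 mm above the table. x axis: outward along the pointer; z up. It starts 22 to 34 degrees clockwise of the green mark, can turn 1.6 rad anticlockwise from there, and stays where it is left. The red knob need turn at most 1.35 rad. A steel carriage with a cream V-rest creeps along the screw with it.
- red_dial: White dial face of the red-knob stage, 120 mm across, fixed on the stage, its centre 170 mm from the knob's axis. Origin: the dial's centre, on its underside, 32 mm above the table, below the pointer's pivot. x axis: from the centre to the green mark (12 mm wide); z up. The yellow band lies 20 to 36 degrees anticlockwise of the mark. The dial does not turn.
- blue_pointer (a joint): Pointer of the other, otherwise like stage, which has a blue knob and pointer and no cream V-rest, and is to be left alone: its angle in rad, clockwise positive, 0 at the start.

How it is judged (in metres and radians):
On the way, in this order (a step that is already met when the one before it is completed fails the run):
1. the red pointer has been turned anticlockwise past the green mark to the yellow band (its tip at least 15.5 mm, 18 degrees, past the mark) (y of red_tip in the frame of red_dial above 0.0155 m and x of red_tip in the frame of red_dial above 0 m), for 0.1 s.
2. the red pointer is back on the green mark with the backlash taken up clockwise (y of red_tip in the frame of red_dial between -0.01 and 0.01 m and x of red_tip in the frame of red_dial above 0 m and angle between the x axis of red_grip and the x axis of red_tip, either way round below 0.12 rad), for 0.2 s.
At the end, for the whole second after the job is handed in: The tip of the red pointer is within 10 mm (11.5 degrees) of the green mark, the knob's bar is within 0.12 rad (7 degrees) of parallel to the pointer, which is so only after a last clockwise turn, the knob is released, and the blue pointer is within 0.1 rad of its start (all of step 2 and value of joint blue_pointer between -0.1 and 0.1 rad); the robot touches nothing.
It fails at once if the stage with the blue knob is turned (value of joint blue_pointer above 0.1 rad or value of joint blue_pointer below -0.1 rad).
It also fails if it takes over 32 s, if anything falls off the work surface, if the arm or the gripper's body presses on something with over 40 N, if the wrist force passes 120 N, or if a joint passes its speed limit or range.

## Working session

There is one attempt and no reset: what is moved stays moved. The work goes in short steps, Python scripts to look and compute and a shell command to move; the robot and the scene stay as the last step left them, time stands still between calls to the robot, and variables do not carry over. Pictures are saved under pics/ and viewed, about 8 in all and at most 12, crops included, and the job is handed in when it is done.

```bash
mkdir -p pics; ls; python3 - <<'E'
from rig import *
import cv2
for n in ("side","top"):
    d=get_image(n); cv2.imwrite(f"pics/{n}0.png",d["frame"][:,:,::-1]); print(n,{k:v for k,v in d.items() if k!="frame"})
s=observe(); print(s)
E
```

```text
pics
side {'fov_y': 46.92709567419452, 'cx': 248.15544759769926, 'cy': 190.1918386778628, 'world_to_cam': array([[ 0.99918671, -0.0346255 ,  0.02066403, -0.58716871],
       [ 0.00123058,  0.53841144,  0.8426812 , -0.0720402 ],
       [-0.04030401, -0.84197042,  0.53801616, -0.92400022],
       [ 0.        ,  0.        ,  0.        ,  1.        ]])}
top {'fov_y': 56.53191890175562, 'cx': 248.59385560587307, 'cy': 193.1240786904863, 'world_to_cam': array([[-0.0171218 , -0.99984477,  0.00415722, -0.01196507],
       [ 0.97862078, -0.01590575,  0.20505702, -0.59051614],
       [-0.20495907,  0.00757929,  0.9787412 , -0.77340517],
       [ 0.        ,  0.        ,  0.        ,  1.        ]])}
{'time_s': 0.1, 'q': array([ 5.68766109e+01,  2.18386020e+01,  7.43790571e+01,  2.15947397e-03,
        8.38586022e+01, -1.23356757e+01]), 'qvel': array([ 0.03481413, -0.05479091, -0.06355854, -0.05078496,  0.05397217,
       -0.06266857]), 'joint_efforts': array([ 4.29127205e-03, -4.49219549e+01, -2.31658834e+01, -1.02487252e-04,
        3.64823711e-03, -2.64799276e-06]), 'position': array([0.19505674, 0.51399296, 0.24476768]), 'tool_rot': array([[ 3.54909792e-01,  9.34900243e-01, -7.58705935e-04],
       [ 9.34899658e-01, -3.54910458e-01, -1.09423742e-03],
       [-1.29227550e-03, -3.20958345e-04, -9.99999114e-01]]), 'ft_force': array([ 0.45697494,  0.61200128, -0.12839092]), 'wrist_torque': array([ 0.00759596,  0.00502544, -0.00521097]), 'grip_width': 0.08531937087661995}
```

View pics/top0.png

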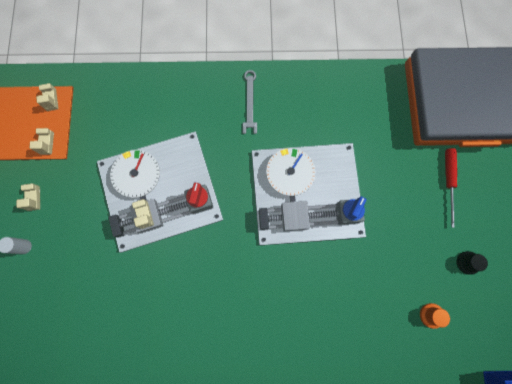

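View pics/side0.png

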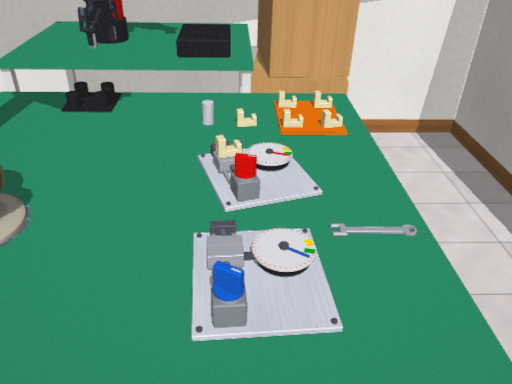

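The top view shows the red stage on the left: dial centre near (134,173), knob near (198,197), green mark near (138,154). The blue stage is to the right. Next I'll measure the red stage from an enlarged crop.

```bash
cat > h.py <<'E'
from rig import *
import cv2, numpy as np
def ray(d,u,v,z):
    f=192/np.tan(np.radians(d["fov_y"])/2); M=d["world_to_cam"]; R,t=M[:3,:3],M[:3,3]
    r=R.T@np.array([(u-d["cx"])/f,-(v-d["cy"])/f,-1]); c=-R.T@t
    return c+r*(z-c[2])/r[2]
def proj(d,p):
    f=192/np.tan(np.radians(d["fov_y"])/2); q=d["world_to_cam"]@np.append(p,1)
    return d["cx"]+f*q[0]/-q[2], d["cy"]-f*q[1]/-q[2]
def crop(d,u0,v0,u1,v1,k,name):
    cv2.imwrite(name,cv2.resize(d["frame"][v0:v1,u0:u1,::-1],None,fx=k,fy=k,interpolation=cv2.INTER_CUBIC))
E
python3 - <<'E'
from h import *
d=get_image("top"); crop(d,95,130,225,250,6,"pics/c1.png")
d=get_image("side"); crop(d,190,125,330,215,5,"pics/c2.png")
E
```

```text
(no output)
```

View pics/c1.png

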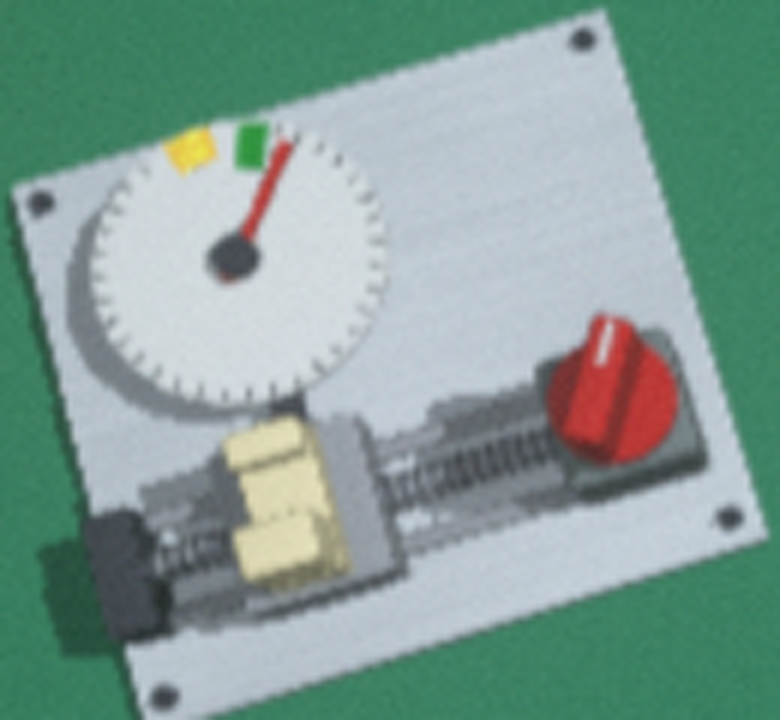

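View pics/c2.png

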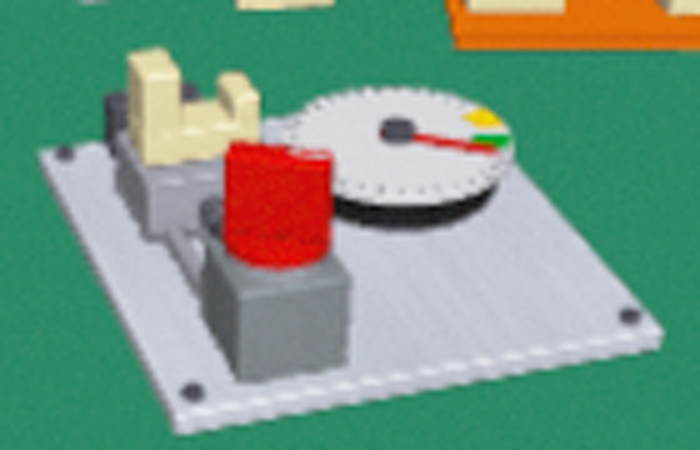

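The top crop shows the dial pivot at crop (234,257), the pointer tip at (288,143), the green mark at (252,146) and the yellow band at (190,150). The knob disc is at about (613,403), and the bar runs up and to the right with its white line from (601,362) to (610,320). The side crop shows the bar top in red, with nothing tall near the knob except the V-rest carriage about 100 mm away.

```bash
python3 - <<'E'
from h import *
d=get_image("top"); P=lambda x,y,z: ray(d,(x+.5)/6+95-.5,(y+.5)/6+130-.5,z)
ang=lambda a,b: round(np.degrees(np.arctan2(*(b-a)[[1,0]])),1)
c=P(234,257,.044);t=P(288,143,.042);g=P(252,146,.037);k=P(613,403,.075); y=P(190,150,.037)
print("dial",c,"tip",t,np.linalg.norm(t-c),"green",g,"knob",k,np.linalg.norm(k-c))
print("pointer",ang(c,t),"green",ang(c,g),"yel",ang(c,y))
print("bar white",ang(P(601,362,.114),P(610,320,.114)),P(601,362,.114),P(610,320,.114),"base edge",ang(P(608,445,.075),P(637,338,.075)))
# refined: red mask on knob; model fit of bar+disc silhouette
f=d["frame"].astype(int); m=(f[...,0]>120)&(f[...,1]<75)&(f[...,2]<75); m[:, :175]=0; m[:,225:]=0;m[:160]=0;m[240:]=0
m=m.astype(np.uint8)
white=f[...,0]>0
def sil(x,y,a):
    im=np.zeros((384*4,512*4),np.uint8)
    def poly(pts):
        q=np.array([proj(d,p) for p in pts]); q=cv2.convexHull(((q+.5)*4-.5).astype(np.float32)).astype(int); cv2.fillConvexPoly(im,q,1)
    th=np.linspace(0,2*np.pi,40)
    poly([(x+.025*np.cos(s),y+.025*np.sin(s),z) for s in th for z in (.063,.075)])
    R=np.array([[np.cos(a),-np.sin(a)],[np.sin(a),np.cos(a)]])
    poly([(*(R@[i*.024,j*.008]+[x,y]),z) for i in(-1,1) for j in(-1,1) for z in(.075,.114)])
    return cv2.resize(im.astype(np.float32),(512,384),interpolation=cv2.INTER_AREA)
mm=m.copy(); mm=cv2.morphologyEx(mm,cv2.MORPH_CLOSE,np.ones((3,3)))
from scipy.optimize import minimize
cost=lambda p: np.abs(sil(k[0]+p[0]/1e3,k[1]+p[1]/1e3,np.radians(p[2]*5))-mm).sum()
best=min((minimize(cost,[a,b,q/5],method="Nelder-Mead",options=dict(initial_simplex=[[a,b,q/5],[a+3,b,q/5],[a,b+3,q/5],[a,b,q/5+3]])) for a in(-2,2) for b in (-2,2) for q in (-25,-10,0)),key=lambda r:r.fun)
print("fit",k[:2]+best.x[:2]/1e3,best.x[2]*5,best.fun,mm.sum())
# side check of red bar top
E
```

```text
dial [0.64938491 0.25461019 0.044     ] tip [0.69769966 0.23562216 0.042     ] 0.05195054973728565 green [0.69830989 0.25180637 0.037     ] knob [0.58079103 0.09722182 0.075     ] 0.1744626552218496
pointer -21.5 green -3.3 yel 25.3
bar white -11.1 [0.58826936 0.09631549 0.114     ] [0.60397173 0.09323784 0.114     ] base edge -14.3
fit [0.58432961 0.09820392] -51.396340793809145 118.4375 297
```

```bash
cat > fit.py <<'E'
from h import *
from scipy.optimize import minimize
def mask(d,u0,v0,u1,v1):
    h=cv2.cvtColor(d["frame"],cv2.COLOR_RGB2HSV).astype(int)
    m=((h[...,0]<10)|(h[...,0]>170))&(h[...,1]>120)&(h[...,2]>60)
    o=np.zeros((384,512),np.uint8); o[v0:v1,u0:u1]=m[v0:v1,u0:u1]
    return cv2.morphologyEx(o,cv2.MORPH_CLOSE,np.ones((5,5)))
def sil(d,x,y,a):
    im=np.zeros((384*4,512*4),np.uint8)
    def poly(pts):
        q=np.array([proj(d,p) for p in pts]); cv2.fillConvexPoly(im,cv2.convexHull(((q+.5)*4-.5).astype(np.float32)).astype(int),1)
    poly([(x+.025*np.cos(s),y+.025*np.sin(s),z) for s in np.linspace(0,6.28,40) for z in (.063,.075)])
    R=np.array([[np.cos(a),-np.sin(a)],[np.sin(a),np.cos(a)]])
    poly([(*(R@[i*.024,j*.008]+[x,y]),z) for i in(-1,1) for j in(-1,1) for z in(.075,.114)])
    return cv2.resize(im.astype(np.float32),(512,384),interpolation=cv2.INTER_AREA)
E
python3 - <<'E'
from fit import *
T=get_image("top");S=get_image("side")
mt=mask(T,180,175,215,215);ms=mask(S,225,145,265,185)
print(mt.sum(),ms.sum())
for n,L in dict(top=[(T,mt)],side=[(S,ms)],both=[(T,mt),(S,ms)]).items():
    cost=lambda p: sum(np.abs(sil(d,.583+p[0]/1e3,.097+p[1]/1e3,np.radians(p[2]*5))-m).sum() for d,m in L)
    r=min((minimize(cost,[0,0,q],method="Nelder-Mead",options=dict(initial_simplex=[[-2,-2,q],[3,0,q],[0,3,q],[0,0,q+2]])) for q in(-6,-4,-3,-2,-1,0)),key=lambda r:r.fun)
    print(n,.583+r.x[0]/1e3,.097+r.x[1]/1e3,r.x[2]*5,r.fun)
E
```

```text
360 497
top 0.5833790622636178 0.09811599270262891 -22.516064055898788 63.4375
side 0.5820784234402407 0.09979521090379602 -45.25576315846931 83.4375
both 0.5832344473160259 0.09821922358685224 -6.494322685922152 165.3125
```

Knob axis is about (0.583, 0.098) and bar yaw about −12.5°, so I'm moving above it with the jaws across the bar.

```bash
python3 -m crank '[0,0,0,0.02,-0.022,0,100, 0,0,0.015,0.024,-0.026,0,100, 0,0,0.015,0.024,-0.026,0,100, 0,0,0.015,0.024,-0.026,0,100, 0,0,0.015,0.024,-0.026,0,100, 0,0,0.015,0.024,-0.026,0,100, 0,0,0.015,0.024,-0.026,0,100, 0,0,0.015,0.024,-0.026,0,100, 0,0,0.015,0.024,-0.026,0,100, 0,0,0.015,0.024,-0.026,0,100, 0,0,0.01,0.024,-0.026,0,100, 0,0,0,0.024,-0.026,0,100, 0,0,0,0.024,-0.026,0,100, 0,0,0,0.024,-0.026,0,100, 0,0,0,0.024,-0.026,0,100, 0,0,0,0.024,-0.026,-0.015,100, 0,0,0,0.008,-0.004,-0.03,100, 0,0,0,0,0,-0.03,100, 0,0,0,0,0,0,100, 0,0,0,0,0,0,100]' 40
python3 -c "
from h import *
s=observe();print(s['time_s'],s['position'],np.degrees(np.arctan2(s['tool_rot'][1,0],s['tool_rot'][0,0])),s['q'],s['tool_rot'][:,2])
d=get_image('top');crop(d,95,130,225,250,5,'pics/c3.png')
d2=get_image('side');crop(d2,190,85,330,215,5,'pics/c4.png')
"
```

```text
time_s: 2.35
position: [0.5833, 0.0983, 0.171]
tool_rot: [[0.216, 0.976, 0.0], [0.976, -0.216, 0.0], [0.0, 0.0, -1.0]]
ft_force: [0.4, -0.0, -0.3]
grip_width: 0.0853
2.35 [0.58334276 0.09829919 0.17101998] 77.5308278151017 [-1.89199425e+00  2.93885497e+01  7.43855832e+01  1.20421131e-03
  7.62210208e+01 -7.94231087e+01] [ 8.52117350e-05  1.76088956e-05 -9.99999996e-01]
```

View pics/c4.png

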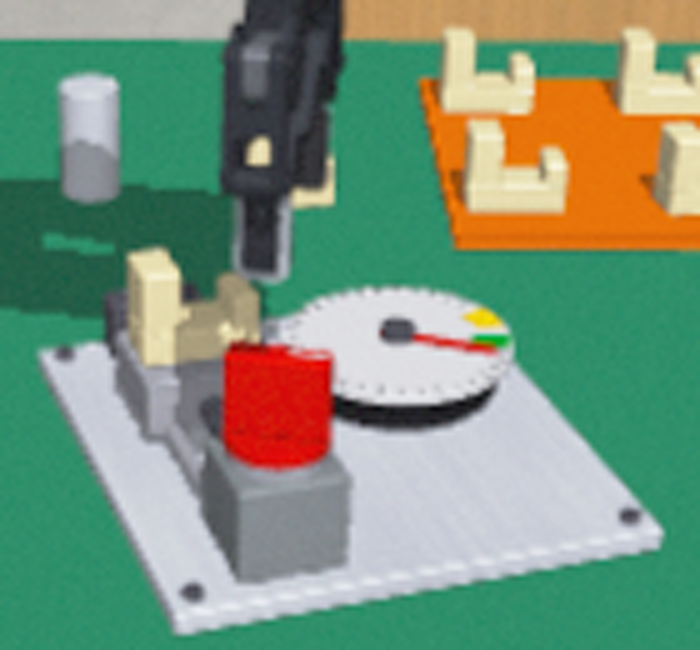

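The near fingertip is at crop (262,278) and the bar centre at x≈278. The tilt of the jaw line explains that offset, so they are aligned along the bar to about 2 mm. Descending and gripping.

```bash
python3 -m crank '[0,0,0,0,0,-0.02,100, 0,0,0,0,0,-0.02,100, 0,0,0,0,0,-0.02,100, 0,0,0,0,0,-0.012,100, 0,0,0,0,0,-0.005,100, 0,0,0,0,0,0,100, 0,0,0,0,0,0,30, 0,0,0,0,0,0,20, 0,0,0,0,0,0,10, 0,0,0,0,0,0,0, 0,0,0,0,0,0,0, 0,0,0,0,0,0,0, 0,0,0,0,0,0,0]' 30
python3 -c "
from h import *
s=observe();print(s['time_s'],s['position'],s['wrist_torque'],s['ft_force'],s['grip_width'])
d=get_image('top');crop(d,95,130,225,250,6,'pics/c5.png')
"
```

```text
time_s: 3.75
position: [0.5832, 0.0973, 0.0937]
tool_rot: [[0.216, 0.976, 0.0], [0.976, -0.216, -0.002], [-0.002, 0.0, -1.0]]
ft_force: [-1.6, -5.3, 3.0]
grip_width: 0.0157
3.75 [0.58317344 0.09729873 0.09374016] [-0.68416621  0.27835395 -0.01155904] [-1.5546796  -5.30069148  2.98918095] 0.015749725221983174
```

View pics/c5.png

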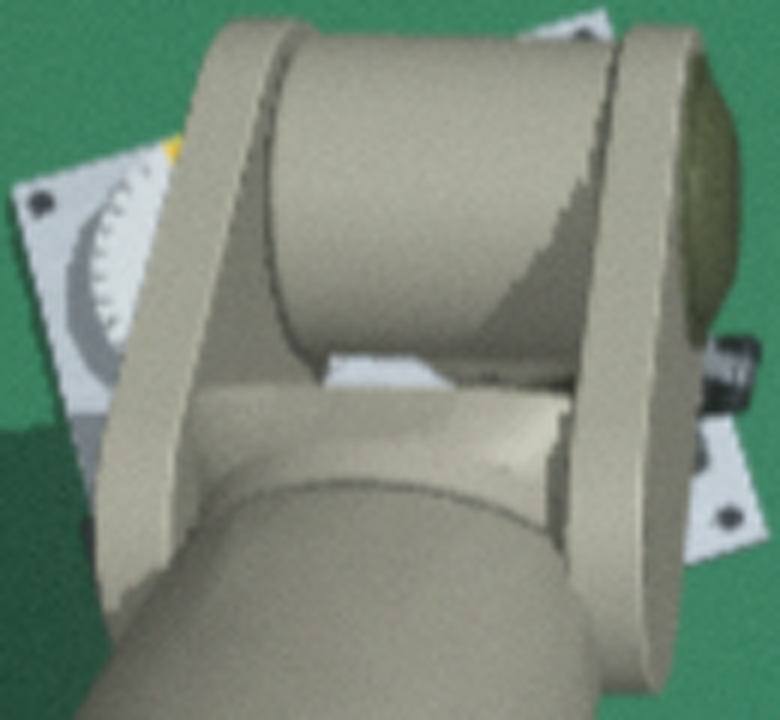

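The grip is on the bar (15.7 mm opening). The arm hides the dial in the top view, so I'll track the pointer with the side camera. Now turning anticlockwise by 0.75 rad.

```bash
python3 -m crank '[0,0,0.04,0,-0.001,0,0, 0,0,0.07,0,0,0,0, 0,0,0.08,0,0,0,0, 0,0,0.08,0,0,0,0, 0,0,0.08,0,0,0,0, 0,0,0.08,0,0,0,0, 0,0,0.08,0,0,0,0, 0,0,0.08,0,0,0,0, 0,0,0.08,0,0,0,0, 0,0,0.08,0,0,0,0, 0,0,0,0,0,0,0, 0,0,0,0,0,0,0]' 40
cat > look.py <<'E'
from h import *; import sys
s=observe();print(s['time_s'],s['position'],np.degrees(np.arctan2(s['tool_rot'][1,0],s['tool_rot'][0,0])),s['wrist_torque'],s['q'][5])
d=get_image('side');crop(d,*map(int,sys.argv[1:5]),int(sys.argv[5]),sys.argv[6])
C=np.array([0.6494,0.2546])
E
python3 look.py 190 125 330 215 5 pics/c6.png
```

```text
time_s: 5.0
position: [0.583, 0.0976, 0.0937]
tool_rot: [[-0.506, 0.863, -0.0], [0.863, 0.506, 0.001], [0.001, 0.0, -1.0]]
ft_force: [-3.2, 2.8, 4.6]
grip_width: 0.0154
5.0 [0.58297705 0.09755574 0.09372467] 120.37212378475044 [ 0.56565088  0.56439219 -0.06889102] -122.36888478088952
```

View pics/c6.png

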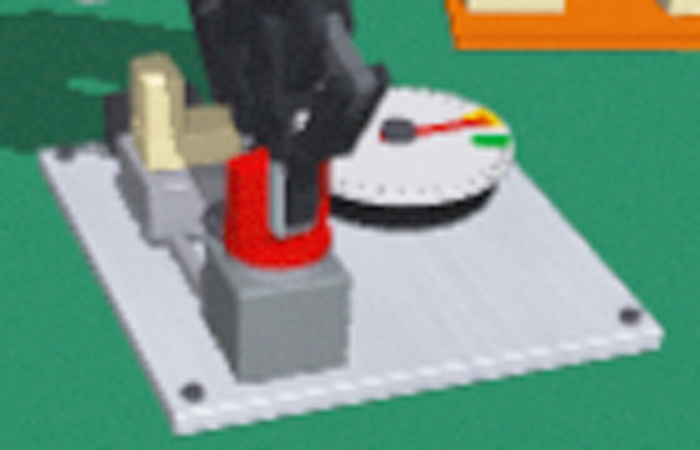

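The tip is now at side-crop (492,122), over the inner edge of the yellow band at (483,117). Green is at (491,140) and the pivot at (398,130). Converting these to angles.

```bash
python3 - <<'E'
from h import *
d=get_image("side"); P=lambda x,y,z: ray(d,(x+.5)/5+190-.5,(y+.5)/5+125-.5,z)
c=P(398,130,.046)
for n,p in dict(start=P(497,150,.042),now=P(492,122,.042),green=P(491,140,.036),yel=P(483,117,.036)).items():
    v=p-c; print(n,p,np.degrees(np.arctan2(v[1],v[0])),np.hypot(v[0],v[1]))
E
```

```text
start [0.69910656 0.2349529  0.042     ] -15.792064984960883 0.05168609465179722
now [0.69998985 0.26598545 0.042     ] 18.530143751199706 0.05338624984822563
green [0.6989194  0.25728837 0.036     ] 9.474971687311857 0.05023338128698354
yel [0.69754808 0.28337351 0.036     ] 35.492313690505775 0.05917114420833014
```

```bash
python3 -m crank '[0,0,0.05,0,0,0,0, 0,0,0.07,0,0,0,0, 0,0,0.07,0,0,0,0, 0,0,0,0,0,0,0, 0,0,0,0,0,0,0, 0,0,0,0,0,0,0]'
python3 look.py 250 135 310 180 10 pics/c7.png
```

```text
time_s: 5.7
position: [0.5829, 0.0976, 0.0937]
tool_rot: [[-0.659, 0.752, -0.0], [0.752, 0.659, 0.001], [0.001, 0.0, -1.0]]
ft_force: [-3.3, 2.9, 6.6]
grip_width: 0.0154
5.7 [0.58287518 0.09762166 0.09370282] 131.25432520543876 [ 0.53886566  0.68491053 -0.01519964] -133.24729040159872
```

View pics/c7.png

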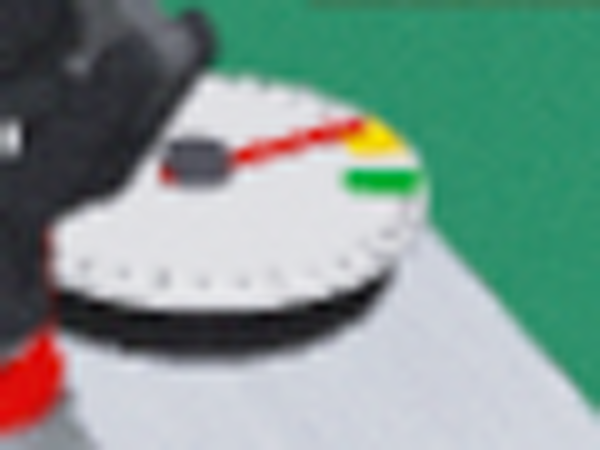

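The tip at (362,122) now lies over the yellow band; green is at (382,181). Before turning back I'll refine the mark directions numerically from the first pictures and the current one.

```bash
cat > dial.py <<'E'
from h import *
from scipy.optimize import least_squares
def cents(f,box):
    u0,v0,u1,v1=box; h=cv2.cvtColor(f,cv2.COLOR_RGB2HSV).astype(int)[v0:v1,u0:u1]
    H,S,V=h[...,0],h[...,1],h[...,2]; o={}
    for n,m in dict(green=(H>45)&(H<75)&(S>200),yel=(H>18)&(H<32)&(S>150),red=((H<8)|(H>172))&(S>120)).items():
        v,u=np.nonzero(m); o[n]=(u+u0,v+v0)
    return o
def marks(d,f,box,z=.037):
    o=cents(f,box); g=ray(d,o["green"][0].mean(),o["green"][1].mean(),z); y=ray(d,o["yel"][0].mean(),o["yel"][1].mean(),z)
    return o,g,y
E
python3 - <<'E'
from dial import *
for n,box in (("top",(110,145,165,200)),("side",(262,140,296,165))):
    d=get_image(n); f=cv2.imread(f"pics/{n}0.png")[:,:,::-1].copy()
    for z in(.036,.038):
        o,g,y=marks(d,f,box,z)
        # centre: green, yellow at equal radius r, 28 deg apart
        w=(y-g)[:2]; ch=np.linalg.norm(w); r=ch/2/np.sin(np.radians(14)); 
        mid=(g+y)[:2]/2; nrm=np.array([w[1],-w[0]])/ch; c=mid-nrm*r*np.cos(np.radians(14))
        p=g[:2]-c; print(n,z,{k:len(v[0]) for k,v in o.items()},g,y,"r",r,"c",c,"green ang",np.degrees(np.arctan2(p[1],p[0])),"chord dir-90",np.degrees(np.arctan2(w[1],w[0]))-90-14)
    R=np.array([ray(d,u,v,.042)[:2] for u,v in zip(*o["red"])]); m=R.mean(0); _,_,V=np.linalg.svd(R-m); print("start pointer ang",np.degrees(np.arctan(V[0,1]/V[0,0])))
d=get_image("side");o=cents(d["frame"],(262,140,296,165));R=np.array([ray(d,u,v,.042)[:2] for u,v in zip(*o["red"])]); m=R.mean(0); _,_,V=np.linalg.svd(R-m); print("now pointer ang",np.degrees(np.arctan(V[0,1]/V[0,0])))
E
```

```text
top 0.036 {'green': 0, 'yel': 23, 'red': 25} [nan nan nan] [0.69770005 0.27700773 0.036     ] r nan c [nan nan] green ang nan chord dir-90 nan
top 0.038 {'green': 0, 'yel': 23, 'red': 25} [nan nan nan] [0.69703854 0.27631303 0.038     ] r nan c [nan nan] green ang nan chord dir-90 nan
start pointer ang -19.732193463308683
side 0.036 {'green': 9, 'yel': 16, 'red': 20} [0.69960666 0.25877752 0.036     ] [0.69638688 0.27904517 0.036     ] r 0.04241412536281526 c [0.65735221 0.26245441] green ang -4.973229526581145 chord dir-90 -4.973229526581122
side 0.038 {'green': 9, 'yel': 16, 'red': 20} [0.69904458 0.25496342 0.038     ] [0.69583685 0.27515516 0.038     ] r 0.042255261217633726 c [0.65694839 0.25862654] green ang -4.973229526581192 chord dir-90 -4.973229526581221
start pointer ang -21.181287792778747
now pointer ang 29.329829381129944dial.py:10: RuntimeWarning: Mean of empty slice.
  o=cents(f,box); g=ray(d,o["green"][0].mean(),o["green"][1].mean(),z); y=ray(d,o["yel"][0].mean(),o["yel"][1].mean(),z)
  ret = ret.dtype.type(ret / rcount)
```

Pointer direction is now about +29° in the world frame. Green is about 0±4°, so the pointer is well past 18°. Turning clockwise by 0.66 rad, which includes the 0.22 rad of play.

```bash
python3 -m crank '[0,0,-0.04,0,0,0,0, 0,0,-0.07,0,0,0,0, 0,0,-0.08,0,0,0,0, 0,0,-0.08,0,0,0,0, 0,0,-0.08,0,0,0,0, 0,0,-0.08,0,0,0,0, 0,0,-0.08,0,0,0,0, 0,0,-0.07,0,0,0,0, 0,0,-0.05,0,0,0,0, 0,0,-0.03,0,0,0,0, 0,0,0,0,0,0,0, 0,0,0,0,0,0,0]'
python3 look.py 250 135 310 180 10 pics/c8.png
python3 - <<'E'
from dial import *
d=get_image("side");o=cents(d["frame"],(262,140,296,165));R=np.array([ray(d,u,v,.042)[:2] for u,v in zip(*o["red"])]); m=R.mean(0); _,_,V=np.linalg.svd(R-m); print("now pointer ang",np.degrees(np.arctan(V[0,1]/V[0,0])))
E
```

```text
time_s: 7.1
position: [0.5831, 0.0973, 0.0937]
tool_rot: [[-0.06, 0.998, 0.0], [0.998, 0.06, 0.0], [0.0, 0.0, -1.0]]
ft_force: [-2.8, 0.9, 5.5]
grip_width: 0.0155
7.1 [0.58314967 0.09731212 0.09371879] 93.42604923033579 [ 0.31409326  0.42848724 -0.05441617] -95.42707792129244
now pointer ang 0.2891143842305493
```

View pics/c8.png

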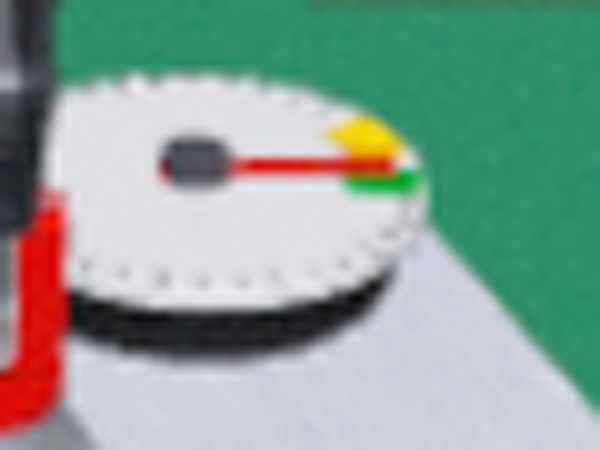

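The tip is at (392,165). Dropped to the dial's level, about 16 px lower, it falls on the green mark at (382,181). Releasing, lifting and drawing back so the top camera can check.

```bash
python3 -m crank '[0,0,0,0,0,0,20, 0,0,0,0,0,0,40, 0,0,0,0,0,0,70, 0,0,0,0,0,0,100, 0,0,0,0,0,0,100, 0,0,0,0,0,0.02,100, 0,0,0,0,0,0.04,100, 0,0,0,0,0,0.04,100, 0,0,0,0,0,0.04,100, 0,0,0,-0.02,0,0.02,100, 0,0,0,-0.035,0,0,100, 0,0,0,-0.035,0,0,100, 0,0,0,-0.035,0,0,100, 0,0,0,-0.035,0,0,100, 0,0,0,-0.035,0,0,100, 0,0,0,-0.03,0,0,100, 0,0,0,-0.01,0,0,100, 0,0,0,0,0,0,100, 0,0,0,0,0,0,100]'
python3 - <<'E'
from h import *
d=get_image("top"); crop(d,95,130,225,250,6,"pics/c9.png")
E
```

```text
time_s: 9.1
position: [0.3493, 0.0971, 0.2536]
tool_rot: [[-0.062, 0.998, 0.001], [0.998, 0.062, -0.0], [-0.0, 0.001, -1.0]]
ft_force: [0.1, -0.2, 0.4]
grip_width: 0.0852
```

View pics/c9.png

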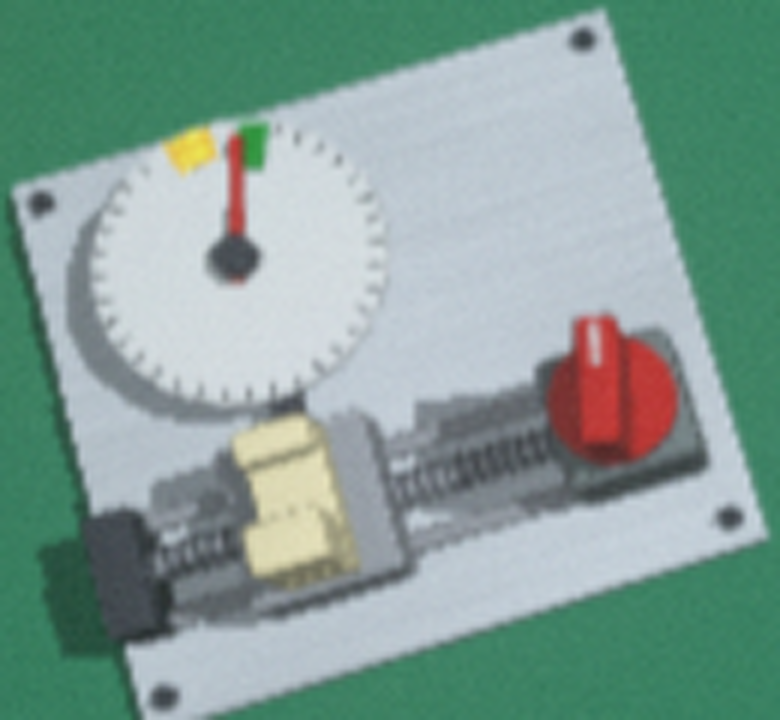

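The released tip is at (236,137) against the green centre at (253,146). That is about 5 mm anticlockwise of centre, and the bar looks a few degrees anticlockwise of the pointer. I'll measure both.

```bash
python3 - <<'E'
from h import *
d=get_image("top"); F={0:cv2.imread("pics/top0.png")[:,:,::-1].copy(),1:d["frame"]}
P=lambda x,y,z: ray(d,(x+.5)/6+95-.5,(y+.5)/6+130-.5,z)[:2]
ang=lambda a,b: round(float(np.degrees(np.arctan2(*(b-a)[::-1]))),1)
print("pointer",ang(P(235,240,.042),P(236,137,.042)),"white",ang(P(597,362,.114),P(592,322,.114)),"edge base",ang(P(630,450,.075),P(622,340,.075)),"left top edge",ang(P(583,440,.114),P(575,320,.114)))
# numerical: bright top face of the bar vs darker side; red pointer axis
for k,f in F.items():
    h=cv2.cvtColor(f,cv2.COLOR_RGB2HSV).astype(int)
    red=((h[...,0]<9)|(h[...,0]>171))&(h[...,1]>110)
    v,u=np.nonzero(red[145:180,120:160]); R=np.array([ray(d,a+120,b+145,.042)[:2] for a,b in zip(u,v)]); _,_,V=np.linalg.svd(R-R.mean(0)); print(k,"ptr",np.degrees(np.arctan(V[0,1]/V[0,0])))
    g=(h[...,0]>45)&(h[...,0]<75)&(h[...,1]>150)&(h[...,2]<170); 
    print(h[154,134:142].tolist(), f[154,134:142].tolist())
big=np.hstack([cv2.resize(F[k][178:216,180:214,::-1],None,fx=11,fy=11,interpolation=cv2.INTER_LANCZOS4) for k in (0,1)])
cv2.imwrite("pics/c10.png",big)
E
```

```text
pointer 2.3 white 7.7 edge base 4.7 left top edge 4.6
0 ptr -19.822510711883982
[[69, 95, 175], [65, 154, 154], [64, 166, 149], [63, 159, 151], [64, 143, 155], [72, 58, 190], [10, 4, 180], [1, 109, 189]] [[110, 175, 129], [61, 154, 77], [52, 149, 66], [57, 151, 68], [68, 155, 81], [147, 190, 164], [180, 178, 177], [189, 111, 108]]
1 ptr 2.821433276999953
[[2, 178, 178], [22, 120, 108], [62, 144, 142], [64, 166, 149], [65, 146, 154], [72, 53, 196], [92, 17, 214], [98, 14, 222]] [[178, 63, 54], [108, 94, 57], [62, 142, 66], [52, 149, 64], [66, 154, 80], [155, 196, 172], [200, 213, 214], [210, 219, 222]]
```

View pics/c10.png

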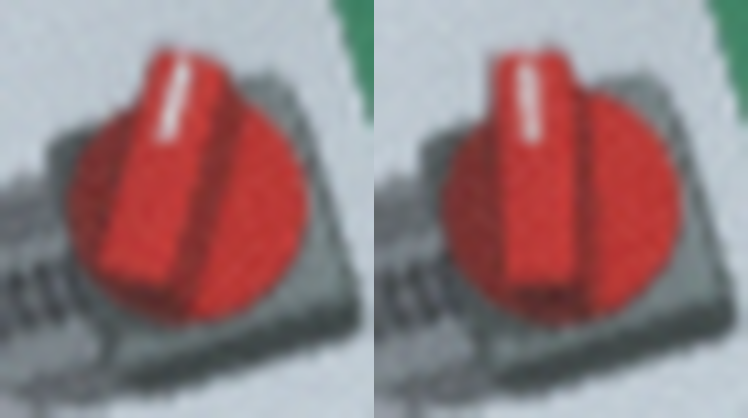

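The two measurements agree that the bar (about 4.6°) is parallel to the pointer (about 2.6°) within roughly 2°. The tip is about 1–5 mm from the mark's centre, inside the 10 mm limit. A last check that the blue stage is unchanged, then I hand in.

```bash
python3 - <<'E'
from h import *
d=get_image("top"); a=cv2.imread("pics/top0.png")[:,:,::-1].astype(int)
D=np.abs(a-d["frame"]).max(2)[140:250,245:370]; D=cv2.blur(D.astype(np.float32),(3,3)); print("blue area max diff",D.max())
s=observe(); print(s["time_s"],s["ft_force"],s["qvel"].max())
if D.max()<40: print(close_job())
E
```

```text
blue area max diff 5.888889
9.25 [-0.1859356  0.3308024 -0.472056 ] 0.3355640195910281
the job is handed in; nothing more can be done
None
```

The job is handed in at 9.25 s of the 32 s allowed; no verdict was reported. I turned the red knob anticlockwise until its pointer was in the yellow band. Then I turned it clockwise, through the play, back onto the green mark, let go, and drew the arm clear.

Last checks:
- **Past the mark:** the pointer reached about 23–29° past the green mark, against the 18° needed.
- **Tip on the mark:** the two views disagree somewhat. The side view put the tip about 1 mm or less off centre (before release), and the top view after release about 5 mm anticlockwise of it. Both are inside the 10 mm limit, so I did not regrip to correct it.
- **Bar parallel to pointer:** the bar was at about 4.6° and the pointer at about 2.6°, so they differ by about 2°, under the 7° limit. The bar's white line alone read 7.7°, about 5° from the pointer, but it is short and hard to measure.
- **Released and untouched:** the gripper was fully open with less than 1 N on the wrist. The blue stage looks the same in the pictures from before and after.

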